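# Load the badge press and hold its slide at the ball notch

### The arm

A 7-joint arm with a two-finger parallel gripper is mounted at the origin on the work surface. World frame = base frame: x ahead of the robot, y to its left, z up, the work surface at z = 0. Lengths are in m, angles in rad, forces in N, time in s.
With the tool pointing down it reaches from about 0.4 to 0.875 m from the base axis. Payload 4.4 kg.
Tool frame: the origin (TCP) lies on the centre line of the jaws, within the pads' length; the fingertips stand 19 mm ahead of it and the grasp point (between the pads) is the TCP (ctrl.nose_length is the distance from the TCP to the fingertips, in m); y points along the fingers, x is the direction in which the jaws open and shut, and the axes are right-handed (so a half turn about y gives the same grasp; the last joint's range is limited). The gripper opens to 85 mm and grips with 20 to 120 N. Pads are 22 mm wide; open, the fingers measure 114 mm over their backs; the gripper's body (76 mm by 85 mm) begins 54 mm behind the grasp point. The pads swing forward as they close: fully open they stand 13 mm farther back than shut.
Start: joints at [-1.312, 0.628, 0.038, 1.517, -0.027, 0.996, -0.02], TCP at [0.207, 0.616, 0.25] pointing down, gripper open.
Joint ranges: [-3.06, 3.06], [-0.37, 2.12], [-1.25, 1.32], [0.18, 2.47], [-1.1, 4.24], [0.23, 1.98], [-2.94, 2.94]. Speed limits (rad/s): [2.57, 2.57, 3.14, 3.14, 3.14, 3.14, 3.14].

### API

Orientations are given as a unit quaternion [x, y, z, w].
In Python, from station import ctrl gives the robot as it stands.
- The arm moves only by the tool carry_out, never from a script. Its argument "series" is a list of rows, each an object with "offset": the shift along the tool's x, y, z as a fraction of full scale, a list of three; "roll": the turn about the tool's y as a fraction of full scale; "hand": the closure, from 0 (fully open) to 1 (shut). In form: [{"offset": [dx, dy, dz], "roll": roll, "hand": hand}, ...]. A call has 1 to 10 rows; each row shifts and turns the commanded pose from where the row before left it, along the tool's axes as they then stand; what a row does not reach is not made up. Full scale, the value 1, is 15 cm for a shift and 180 degrees for a turn. A row lasts 1/10 s, in which the tool goes at most 50 mm and 8.59 degrees, less where a joint would pass 70% of its speed; a pose out of reach is approached as far as the arm can. A call with a number of a shift or a turn outside -1 to 1 is refused whole. A call with a gripper value outside its range is refused whole. The fingers move at their own pace and stop on an object; "newtons" is the grip in N (left out, the last holds). Time passes only in rows, so rows that do not move let the fingers close. It gives the time, the measured TCP pose, the force and the opening at its end, in the units of the state.
- ctrl.state(): the state, without advancing time (a new reading comes with each control period).
- ctrl.read_camera(name): name is "scene" or "side" or "wrist"; returns (picture, depth): 420x560x3 uint8, red, green, blue; 420x560 float32, m along the optical axis (not along the pixel's ray), 0 where there is no reading.
- ctrl.get_calibration(name): a dict with "camera_matrix" (3x3 intrinsics, pixels), "eye" and "attitude" of the camera in the world; the wrist camera has in their place "tool_from_camera" (4x4, takes a point from camera to tool coordinates, whose origin is the TCP and whose axes are the tool frame's). Camera axes: x right, y down, z forward; pixel columns grow to the right and rows downward; lengths in m; the calibration is good to about 2 mm. A picture is of the moment at which its call begins: read the wrist's pose just before it. get_calibration takes no time and is no camera call.
- ctrl.hand_in(): hands the job in, once; it reports no verdict.
The state is a dict: "clock": time; "qpos": joint angles; "qd": joint speeds; "effort": joint torques, N m; "tool_pos": TCP position; "orientation": TCP orientation; "contact_force": force on the tool from outside, world axes, zero at the start; "ft_torque": the same for the moment, N m; "gripper_width": finger opening in m.
Only numpy, scipy, OpenCV 4.12 (cv2) and the standard library are available. Lean on these libraries where they do the work, as an engineer would, in place of code of your own. Each camera call takes 0.05 s, during which the arm holds its last target. There are 200 camera calls.

### The job

Set the red badge blank flat in the round nest of the press's die slide while the slide is still out, and let go of it. Then grip the slide's black upright knob and push the slide in under the ram until you feel the ball click into its notch, without running past it; finish while still gripping the knob and holding the slide at the notch. Leave the blue blank, the glue bottle, the pen cup and the jar where they stand.

Things in the scene. Friction and masses are not known exactly. Their poses are not given: they have to be found in the camera images.
- red_blank_center (a point): Centre (8 mm above its underside) of the loose red badge blank: a round disc 44 mm across and 16 mm thick, straight sides up to 13 mm, then slightly domed; 30 to 55 g. It starts lying flat on the table, dome up (z axis up), and stays that way up in the nest.
- nest (a point): Centre of the floor of the round nest in the aluminium die slide of the black badge press. The nest is 50 mm across and 6 mm deep with a 2 mm lead-in; its floor is 36 mm above the table, its block 84 x 84 mm, block top 42 mm above the table. The seated blank stands 10 mm proud. It moves with the slide. Axes: z up; -y is the way the slide is pushed in, towards the ram and column; +y points from the nest to the knob.
- knob (a point): Centre of the black upright round knob fixed on the slide, 22 mm across and 38 mm tall; the point is at its mid-height, 63 mm above the table (knob from 44 to 82 mm; below it a thin steel stem on the slide's tongue, whose top is 36 mm above the table). It stands 130 mm from the nest's centre, on the side away from the ram. Axes as nest.
- carriage (a joint): Travel of the die slide in m: 0 fully out, growing as it is pushed in; end stop 0.180; starts at 0 to 0.035. Ball notch at 0.150, the nest then under the ram. Sliding drag 2 to 3 N. Over the last 5 mm the notch pulls the slide in by up to about 10 N (the click: it jumps ahead as far as the fingers give, then the pull fades as they catch up); past the middle it resists by about 9 N beyond the drag.
- press: The fixed black press. Origin on the ram's axis, at table height; axes as nest, rail along y. Base plate 110 mm wide, from y = -120 to +310 mm. Column 50 x 50 mm at y = -88 mm, 280 mm high, a red lever sloping up and away beyond it to 460 mm. Head above the ram from y = -65 to +25 mm, 190 to 240 mm high; ram face 54 mm across, 98 mm above the table. It is turned up to 0.2 rad from the world axes.
- blue_blank_center (a point): Centre (8 mm up) of the blue badge blank, otherwise the same as the red one; a bystander lying near it, at least 80 mm away.
- glue: Bystander: white glue bottle with orange cap, 44 mm across, 130 mm tall; origin under its foot, beyond the press.
- pen_cup: Bystander: green cup, 72 mm across, 100 mm tall; origin under its foot, beyond the press.
- jar: Bystander: clear jar with white cap, 60 mm across, 80 mm tall; origin under its foot, beyond the press.
There are look-alikes about, which are no part of the job. Several things look just like the part that bears red_blank_center: the one meant starts farthest to the robot's left.

How it is judged:
On the way:
1. the red blank is seated flat in the nest and let go, the slide still out (less than 0.08) (horizontal distance between red_blank_center and nest below 0.004 m and z of red_blank_center in the frame of nest below 0.0105 m and angle between red_blank_center's own z axis and vertical below 0.1 rad and contact force between the fingers and red_blank below 0.05 N and value of joint carriage below 0.08 m), for 0.2 s.
At the end, for the whole second after the job is handed in: The slide rests in its ball notch (joint 0.150 within 3 mm, slower than 5 mm/s) with the fingers gripping the knob (over 2 N); the red blank sits flat in the nest (centre within 4 mm of the nest's axis and at most 10.5 mm above its floor, tilt under 0.1 rad) untouched by the robot (horizontal distance between red_blank_center and nest below 0.004 m and z of red_blank_center in the frame of nest below 0.0105 m and angle between red_blank_center's own z axis and vertical below 0.1 rad and value of joint carriage between 0.147 and 0.153 m and velocity of joint carriage between -0.005 and 0.005 m/s and contact force between the fingers and carriage above 2 N and distance between the grasp point and knob below 0.035 m and contact force between the arm and red_blank below 0.05 N); the arm keeps its last pose, push and grip.
It fails at once if the slide ran past the notch (beyond 0.160) (value of joint carriage above 0.16 m).
It fails at once if blue_blank was disturbed (moved over 20 mm) (distance of blue_blank_center from where it was at the start of the episode above 0.02 m).
It fails at once if glue was disturbed (moved over 20 mm) (distance of glue from where it was at the start of the episode above 0.02 m).
It fails at once if pen_cup was disturbed (moved over 20 mm) (distance of pen_cup from where it was at the start of the episode above 0.02 m).
It fails at once if jar was disturbed (moved over 20 mm) (distance of jar from where it was at the start of the episode above 0.02 m).
It also fails if it takes over 70 s, if anything falls off the work surface, if the arm or the gripper's body presses on something with over 40 N, if the wrist force passes 120 N, or if a joint passes its speed limit or range.

## Working session

There is one attempt and no reset: what is moved stays moved. The work goes in short steps, Python scripts to look and compute and a tool call to move; the robot and the scene stay as the last step left them, time stands still between calls to the robot, and variables do not carry over. Pictures are saved under pics/ and viewed, about 8 in all and at most 12, crops included, and the job is handed in when it is done.

Besides the shell and the picture viewer there is one more tool, called in YAML: its name, and indented under it one key for each argument. carry_out: Moves the arm, as the interface text tells. Shift numbers are shares of 15 cm and turn numbers shares of 180 degrees, none past 1 either way. Its arguments: {"type":"object","properties":{"series":{"type":"array"},"newtons":{"type":"number"}},"required":["series"]}

```bash
mkdir -p pics; ls; cat > h.py <<'E'
import numpy as np, cv2
from station import ctrl
from scipy.spatial.transform import Rotation as R
def att(a):
    a=np.array(a,float)
    return a if a.shape==(3,3) else R.from_quat(a).as_matrix()
def cam(n):
    c=ctrl.get_calibration(n); s=ctrl.state(); img,d=ctrl.read_camera(n)
    if 'eye' in c: Rc,e=att(c['attitude']),np.array(c['eye'])
    else:
        T=np.array(c['tool_from_camera']); Rt=att(s['orientation'])
        Rc=Rt@T[:3,:3]; e=Rt@T[:3,3]+np.array(s['tool_pos'])
    return img,d,np.array(c['camera_matrix']),Rc,e
def plane(uv,z,K,Rc,e):
    r=Rc@np.linalg.inv(K)@np.array([uv[0],uv[1],1.]); return e+r*(z-e[2])/r[2]
def save(n,img): cv2.imwrite('pics/'+n+'.png',img[...,::-1])
def cloud(d,K,Rc,e):
    v,u=np.indices(d.shape); p=np.stack([(u-K[0,2])/K[0,0]*d,(v-K[1,2])/K[1,1]*d,d],-1)
    return p@Rc.T+e
E
python3 - <<'E'
from h import *
a=[]
for n in('scene','side'):
    c=ctrl.get_calibration(n);print(n,c)
    img,d,K,Rc,e=cam(n);a.append(img)
    P=cloud(d,K,Rc,e)
    hsv=cv2.cvtColor(img,cv2.COLOR_RGB2HSV)
    for nm,m in(('red',((hsv[...,0]<8)|(hsv[...,0]>172))&(hsv[...,1]>130)&(hsv[...,2]>60)),('blue',(abs(hsv[...,0].astype(int)-110)<15)&(hsv[...,1]>120)&(hsv[...,2]>60))):
        k,l,st,ce=cv2.connectedComponentsWithStats(m.astype(np.uint8))
        for i in range(1,k):
            if st[i,4]>40:print(nm,ce[i].round(1),st[i],np.median(P[l==i],0).round(3))
im=np.hstack(a);save('a',cv2.resize(im,(800,300),interpolation=cv2.INTER_AREA));save('scene',a[0]);save('side',a[1])
print(ctrl.state(),ctrl.nose_length)
E
```

```text
pics
scene {'camera_matrix': array([[482.99631134,   0.        , 278.46915546],
       [  0.        , 482.99631134, 205.83332584],
       [  0.        ,   0.        ,   1.        ]]), 'eye': array([ 1.07848478, -0.07834718,  0.87297147]), 'attitude': array([ 0.80749646,  0.52325439, -0.15339806, -0.22499632])}
red [323.  160.6] [313 153  20  17 261] [0.525 0.264 0.014]
red [370.2 172.1] [360 164  21  18 272] [0.596 0.342 0.014]
red [311.5 200.1] [301 191  21  20 298] [0.607 0.195 0.014]
red [353.7 208.4] [343 199  22  20 310] [0.662 0.266 0.014]
red [463.8 210.2] [453 201  23  19 332] [0.756 0.476 0.005]
blue [341.3 125.3] [333 119  18  14 198] [0.451 0.347 0.014]
blue [535.6 205.7] [525 197  23  18 312] [0.808 0.619 0.005]
blue [493.3 237.8] [482 228  24  20 364] [0.833 0.492 0.005]
blue [504.5 414.1] [491 406  22  14  98] [ 1.129  0.533 -0.505]
side {'camera_matrix': array([[406.45910803,   0.        , 285.94906467],
       [  0.        , 406.45910803, 208.22146119],
       [  0.        ,   0.        ,   1.        ]]), 'eye': array([0.39296835, 0.63560914, 0.65355888]), 'attitude':
[... 537 characters left out ...]
54 0.016]
{'clock': 0.1, 'qpos': array([-1.31179157,  0.62925756,  0.03845953,  1.51827756, -0.02702618,
        0.99633909, -0.02002208]), 'qd': array([-0.00094596, -0.00099927,  0.00062073, -0.00345102, -0.00079951,
       -0.00029867, -0.0009935 ]), 'effort': array([ 2.56648571e-03, -5.64539158e+01,  1.23014264e+00, -1.93977553e+01,
        1.11817225e-02,  5.42721551e-03, -4.16714317e-05]), 'tool_pos': array([0.2072285 , 0.61550506, 0.2494757 ]), 'orientation': array([ 0.57464066,  0.41205682, -0.41306727, -0.57391003]), 'contact_force': array([-0.15758865, -0.52016842, -0.2886476 ]), 'ft_torque': array([ 0.04957535, -0.06488218, -0.01243304]), 'gripper_width': 0.08513738529705323} 0.019
```

View pics/scene.png

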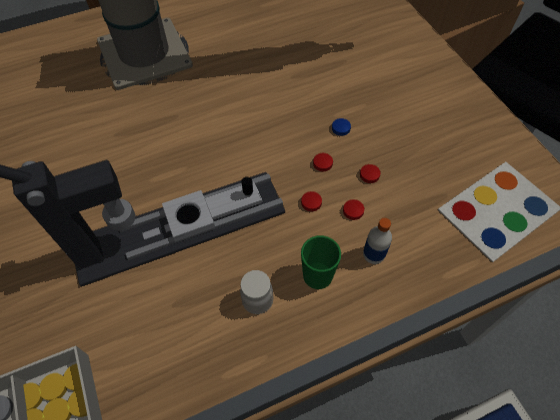

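Discs: red at scene pixels (323,161), (370,172), (312,200) and (354,208). The red at (464,210) is only a printed dot on a card (z≈5 mm). The blank meant is (370,172): it has the largest y of the discs (0.345), so it is farthest left. Next I'll confirm it in a crop and measure the press.

```bash
python3 - <<'E'
from h import *
s=ctrl.state(); print(att(s['orientation']).round(3))
a=[]
for n,uv in(('scene',(150,230,130,300)),('side',None)):
    img,d,K,Rc,e=cam(n);P=cloud(d,K,Rc,e)
    a.append(img)
    ok=d>0
    # block top
    g=img.astype(int)
    near=ok&(P[...,0]>.3)&(P[...,0]<.9)&(P[...,1]<.22)&(P[...,1]>-.35)
    k=near&(P[...,2]>.07)&(P[...,2]<.09)&(g.max(2)<70)
    kk,l,st,ce=cv2.connectedComponentsWithStats(k.astype(np.uint8))
    for i in range(1,kk):
        if st[i,4]>8:print(n,'knobtop',ce[i],st[i,4],P[l==i].mean(0).round(4))
    b=near&(abs(P[...,2]-.042)<.004)&(g.min(2)>90)
    b=cv2.morphologyEx(b.astype(np.uint8),cv2.MORPH_CLOSE,np.ones((3,3)))
    kk,l,st,ce=cv2.connectedComponentsWithStats(b)
    i=1+st[1:,4].argmax(); q=P[l==i][:,:2]; print(n,'block',ce[i],st[i],cv2.minAreaRect(q.astype(np.float32)))
    # disc
    hsv=cv2.cvtColor(img,cv2.COLOR_RGB2HSV)
A=cv2.resize(a[0][100:260,60:400],None,fx=2.2,fy=2.2,interpolation=cv2.INTER_CUBIC)
B=cv2.resize(a[1][150:400],(748,334));save('b',np.vstack([A[:,:748],B])[:600])
E
```

```text
[[ 0.319 -0.001 -0.948]
 [ 0.948 -0.002  0.319]
 [-0.002 -1.    -0.   ]]
scene knobtop [246.40816327 181.93877551] 98 [0.551  0.0751 0.0796]
scene knobtop [ 81.99537037 246.23148148] 216 [ 0.5591 -0.2549  0.08  ]
scene knobtop [321.4953271  246.09345794] 214 [0.7403 0.1471 0.0803]
scene knobtop [317.40336134 271.70588235] 119 [0.7828 0.1177 0.0804]
scene block [187.10325581 212.68186047] [ 162  190   51   47 1075] ((0.7906774878501892, -0.05660034343600273), (0.09001252055168152, 0.5765292644500732), 88.55238342285156)
side knobtop [382.40909091 131.84090909] 44 [ 0.5166 -0.2459  0.0801]
side knobtop [205.66666667 195.04761905] 21 [0.789  0.139  0.0817]
side knobtop [234.41176471 202.47058824] 17 [0.7251 0.1325 0.0808]
side knobtop [326.         213.07368421] 95 [0.5459 0.0818 0.0801]
side block [345.47674419 188.45994832] [322 171  47  35 774] ((0.5447311401367188, -0.04708294942975044), (0.09646721929311752, 0.0850972905755043), 88.12614440917969)
```

View pics/b.png

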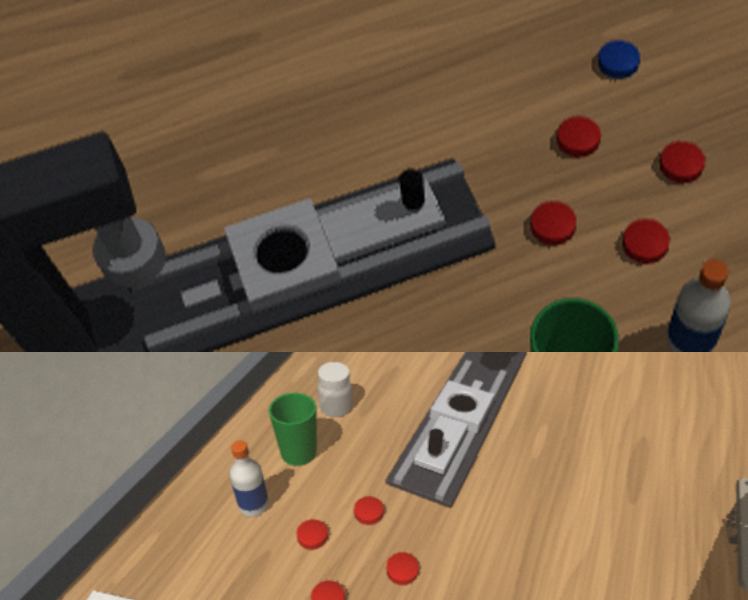

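The crop confirms it: four red discs, and the rightmost at crop (682,162) = scene (370,174) is the one with the largest y. The nest is at about crop (283,250) and the knob at (411,190). Next I'll move above the blank.

carry_out:
  series:
    - {"offset": [0, 0, 0], "roll": -0.0475, "hand": 0}
    - {"offset": [0, 0, 0], "roll": -0.0475, "hand": 0}
    - {"offset": [-0.17, 0, -0.26], "roll": 0, "hand": 0}
    - {"offset": [-0.17, 0, -0.26], "roll": 0, "hand": 0}
    - {"offset": [-0.17, 0, -0.26], "roll": 0, "hand": 0}
    - {"offset": [-0.17, 0, -0.26], "roll": 0, "hand": 0}
    - {"offset": [-0.17, 0, -0.26], "roll": 0, "hand": 0}
    - {"offset": [-0.17, 0, -0.26], "roll": 0, "hand": 0}
    - {"offset": [-0.17, 0, -0.26], "roll": 0, "hand": 0}
    - {"offset": [-0.17, 0, -0.26], "roll": 0, "hand": 0}
  newtons: 30

```text
clock: 1.2
tool_pos: [0.5152, 0.4025, 0.2502]
orientation: [-0.506, -0.493, 0.493, 0.507]
contact_force: [-0.1, -0.1, -0.7]
gripper_width: 0.0857
```

carry_out:
  series:
    - {"offset": [-0.17, 0, -0.26], "roll": 0, "hand": 0}
    - {"offset": [-0.17, 0, -0.26], "roll": 0, "hand": 0}
    - {"offset": [0, 0, 0], "roll": 0, "hand": 0}
    - {"offset": [0, 0, 0], "roll": 0, "hand": 0}

```text
clock: 1.6
tool_pos: [0.5915, 0.3491, 0.2496]
orientation: [-0.507, -0.492, 0.493, 0.507]
contact_force: [-0.2, -0.1, 1.0]
gripper_width: 0.0849
```

```bash
cat > red.py <<'E'
from h import *
import sys
img,d,K,Rc,e=cam('wrist');s=ctrl.state();p=s['tool_pos'];Rt=att(s['orientation'])
print(p.round(4),'yaw',np.degrees(np.arctan2(Rt[1,0],Rt[0,0])))
P=cloud(d,K,Rc,e)
hsv=cv2.cvtColor(img,cv2.COLOR_RGB2HSV)
m=((hsv[...,0]<8)|(hsv[...,0]>172))&(hsv[...,1]>130)&(hsv[...,2]>50)
k,l,st,ce=cv2.connectedComponentsWithStats(m.astype(np.uint8))
for i in range(1,k):
    if st[i,4]>200:
        q=P[l==i]; c,r=cv2.minEnclosingCircle(q[:,:2].astype(np.float32)); w=plane(ce[i],.014,K,Rc,e)
        print(ce[i].round(),st[i,4],'w',w.round(4),'circ',np.round(c,4),round(r,4),'zmax',q[:,2].max().round(4),'tool',(Rt.T@(w-p)).round(4))
save(sys.argv[1],img)
E
python3 red.py w1
```

```text
[0.59   0.351  0.2498] yaw 88.46913307006594
[206. 110.] 1444 w [0.5204 0.2671 0.014 ] circ [0.5188 0.296 ] 0.0556 zmax 0.3726 tool [-0.0859  0.2359  0.067 ]
[283. 173.] 1209 w [0.5902 0.3457 0.014 ] circ [0.5655 0.3466] 0.0505 zmax 0.3726 tool [-0.0055  0.2358 -0.0007]
[153. 187.] 1245 w [0.6013 0.1998 0.014 ] circ [0.564  0.2612] 0.1027 zmax 0.3726 tool [-0.1509  0.2357 -0.0157]
[220. 230.] 1076 w [0.6552 0.2698 0.014 ] circ [0.5979 0.3017] 0.0965 zmax 0.3726 tool [-0.0796  0.2357 -0.0677]
```

View pics/w1.png

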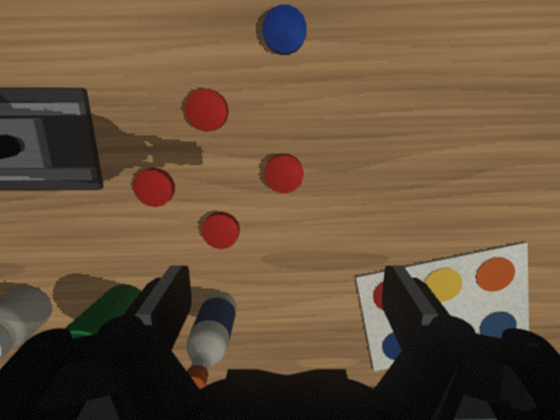

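Wrist view: the target is the right-most red at (283,173), with blue at (285,29) well away and the rail end on the left. I'll descend and check once.

carry_out:
  series:
    - {"offset": [-0.037, 0.25, 0], "roll": 0, "hand": 0}
    - {"offset": [0, 0.3, 0], "roll": 0, "hand": 0}
    - {"offset": [0, 0.3, 0], "roll": 0, "hand": 0}
    - {"offset": [0, 0.15, 0], "roll": 0, "hand": 0}
    - {"offset": [0, 0, 0], "roll": 0, "hand": 0}
    - {"offset": [0, 0, 0], "roll": 0, "hand": 0}

```text
clock: 2.25
tool_pos: [0.5896, 0.3471, 0.1009]
orientation: [-0.506, -0.494, 0.494, 0.506]
contact_force: [-0.0, 0.2, 0.8]
gripper_width: 0.0857
```

```bash
python3 red.py w2
```

```text
[0.5906 0.3471 0.1021] yaw 88.5836622316812
[155. 116.] 4228 w [0.52   0.2682 0.014 ] circ [0.5165 0.2933] 0.0556 zmax 0.2238 tool [-0.0808  0.0878  0.0688]
[284. 219.] 3143 w [0.589  0.3457 0.014 ] circ [0.5658 0.3455] 0.0526 zmax 0.2238 tool [-0.0016  0.088   0.0017]
[ 76. 239.] 3359 w [0.5998 0.202  0.014 ] circ [0.5689 0.2596] 0.1051 zmax 0.2238 tool [-0.1451  0.0878 -0.0126]
[199. 306.] 1228 w [0.655  0.2809 0.014 ] circ [0.6388 0.2823] 0.0554 zmax 0.1118 tool [-0.0648  0.0881 -0.0658]
```

carry_out:
  series:
    - {"offset": [-0.01, 0.2, 0.01], "roll": 0, "hand": 0}
    - {"offset": [0, 0.2, 0], "roll": 0, "hand": 0}
    - {"offset": [0, 0.12, 0], "roll": 0, "hand": 0}
    - {"offset": [0, 0, 0], "roll": 0, "hand": 0}
    - {"offset": [0, 0, 0], "roll": 0, "hand": 1}
    - {"offset": [0, 0, 0], "roll": 0, "hand": 1}
    - {"offset": [0, 0, 0], "roll": 0, "hand": 1}
    - {"offset": [0, 0, 0], "roll": 0, "hand": 1}
    - {"offset": [0, 0, 0], "roll": 0, "hand": 1}
    - {"offset": [0, 0, 0], "roll": 0, "hand": 1}
  newtons: 30

```text
clock: 3.3
tool_pos: [0.59, 0.3445, 0.0243]
orientation: [0.507, 0.494, -0.492, -0.506]
contact_force: [-0.9, -0.3, 5.0]
gripper_width: 0.0418
```

carry_out:
  series:
    - {"offset": [0, -0.05, 0], "roll": 0, "hand": 1}
    - {"offset": [0, -0.2, 0], "roll": 0, "hand": 1}
    - {"offset": [0, -0.3, 0], "roll": 0, "hand": 1}
    - {"offset": [0, -0.3, 0], "roll": 0, "hand": 1}
    - {"offset": [0, 0, 0], "roll": 0, "hand": 1}
    - {"offset": [0, 0, 0], "roll": 0, "hand": 1}

```text
clock: 3.9
tool_pos: [0.5897, 0.3443, 0.1522]
orientation: [0.507, 0.495, -0.492, -0.506]
contact_force: [0.3, -0.4, -0.9]
gripper_width: 0.0422
```

```bash
python3 red.py w3; python3 - <<'E'
from h import *
im,d,K,Rc,e=cam('side');P=cloud(d,K,Rc,e)
s=ctrl.state();p=s['tool_pos'];c=K@(Rc.T@(p-e));c=c[:2]/c[2];print(c,s['contact_force'],s['gripper_width'])
u,v=np.clip(c,70,[490,350]).astype(int);A=cv2.resize(im[v-70:v+70,u-70:u+70],(400,400),interpolation=cv2.INTER_CUBIC)
w=cv2.imread('pics/w3.png')[...,::-1];save('c',np.hstack([A,cv2.resize(w,(400,300))[...] if 0 else cv2.copyMakeBorder(cv2.resize(w,(400,300)),0,100,0,0,0)]))
E
```

```text
[0.5887 0.3437 0.1503] yaw 88.486073470237
[183. 113.] 2717 w [0.5202 0.2676 0.014 ] circ [0.5195 0.2926] 0.0538 zmax 0.2748 tool [-0.0779  0.1363  0.0665]
[115. 215.] 2260 w [0.6005 0.201  0.014 ] circ [0.5656 0.2576] 0.1029 zmax 0.2748 tool [-0.1423  0.1363 -0.0155]
[286. 273.] 6757 w [0.6586 0.3424 0.014 ] circ [0.6152 0.3418] 0.1024 zmax 0.2748 tool [ 0.0006  0.1363 -0.0699]
[199. 266.] 1217 w [0.6495 0.2657 0.014 ] circ [0.593 0.295] 0.095 zmax 0.2748 tool [-0.0763  0.1363 -0.0628]
[241.92238846 285.84566297] [-0.45626041 -0.69874479 -0.47228316] 0.04181112897321219
```

View pics/c.png

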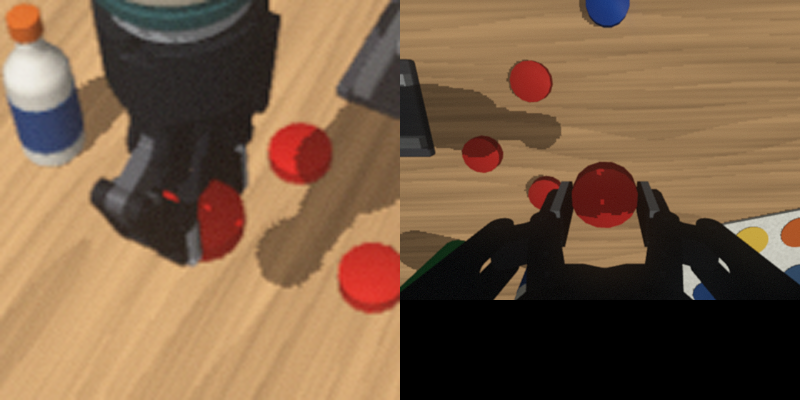

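The disc is held between the pads (wrist crop (604,194)). I'll check its tilt from the depth, and re-measure nest and knob.

```bash
cat > tilt.py <<'E'
from h import *
img,d,K,Rc,e=cam('wrist');s=ctrl.state();p=s['tool_pos'];Rt=att(s['orientation'])
P=cloud(d,K,Rc,e);hsv=cv2.cvtColor(img,cv2.COLOR_RGB2HSV)
m=((hsv[...,0]<8)|(hsv[...,0]>172))&(hsv[...,1]>130)&(hsv[...,2]>30)&(d>0)
q=(P-p)@Rt
m&=(np.abs(q[...,0])<.03)&(np.abs(q[...,2])<.035)&(np.abs(q[...,1])<.04)
q=q[m];print('n',len(q),'min',q.min(0).round(4),'max',q.max(0).round(4))
A=np.c_[q[:,0],q[:,2],np.ones(len(q))];c=np.linalg.lstsq(A,q[:,1],rcond=None)[0];print('slopes x,z',c.round(3))
for lo in np.arange(-.024,.024,.006):
    b=(q[:,2]>lo)&(q[:,2]<lo+.006)&(abs(q[:,0])<.008)
    if b.any():print(round(lo,3),np.median(q[b,1]).round(4))
E
python3 tilt.py; python3 - <<'E'
from h import *
for n in('scene','side'):
    img,d,K,Rc,e=cam(n);P=cloud(d,K,Rc,e);g=img.astype(int);hsv=cv2.cvtColor(img,cv2.COLOR_RGB2HSV)
    # knob upper part dark, above 0.06, near estimate
    k=(d>0)&(np.hypot(P[...,0]-.548,P[...,1]-.078)<.03)&(P[...,2]>.077)&(P[...,2]<.09)
    c=np.argwhere(k).mean(0)[::-1]; print(n,'knobtop',k.sum(),plane(c,.082,K,Rc,e).round(4))
    # nest hole: dark blob surrounded by bright block
    box=np.zeros(d.shape,np.uint8)
    near=(d>0)&(np.hypot(P[...,0]-.545,P[...,1]+.052)<.055)
    dk=(near&(hsv[...,2]<75)).astype(np.uint8)
    kk,l,st,ce=cv2.connectedComponentsWithStats(dk,connectivity=4)
    for i in range(1,kk):
        if st[i,4]>60:
            cs=max(cv2.findContours((l==i).astype(np.uint8),0,1)[0],key=len);el=cv2.fitEllipse(cs)
            print(n,'dark',st[i],plane(el[0],.042,K,Rc,e).round(4),np.round(el[1],1))
    br=near&(hsv[...,2]>90)&(abs(P[...,2]-.042)<.005)
    q=P[br][:,:2].astype(np.float32);r=cv2.minAreaRect(q);print(n,'block',br.sum(),r)
E
```

```text
n 6751 min [-0.0299 -0.0059 -0.0236] max [0.0214 0.0232 0.0204]
slopes x,z [-0.     0.089  0.01 ]
-0.024 0.0108
-0.018 0.009
-0.012 0.0086
-0.006 0.0085
-0.0 0.0086
0.006 0.0086
0.012 0.0102
0.018 0.0145
scene knobtop 82 [0.5501 0.0754 0.082 ]
scene dark [176 203  24  21 377] [ 0.5484 -0.0537  0.042 ] [19.  23.3]
scene dark [164 217   9  20  77] [ 0.5621 -0.1009  0.042 ] [ 4.3 21.4]
scene dark [178 224  36  21 401] [ 0.6028 -0.0539  0.042 ] [14.2 37.1]
scene block 1032 ((0.5447492599487305, -0.04831918701529503), (0.09429920464754105, 0.08722939342260361), 88.45939636230469)
side knobtop 80 [0.5467 0.0805 0.082 ]
side dark [337 182  19  12 173] [ 0.5424 -0.0493  0.042 ] [10.5 18.5]
side dark [357 195  11  17  71] [ 0.4927 -0.0165  0.042 ] [ 5.3 18.6]
side block 776 ((0.5445296168327332, -0.046931471675634384), (0.097429558634758, 0.08444690704345703), 88.52980041503906)
```

The disc is held flat (symmetric dome), underside about 24.5 mm below the TCP. I'll move near the nest, stop short of it, and look with the wrist camera.

carry_out:
  series:
    - {"offset": [-0.27, 0, 0.029], "roll": 0, "hand": 1}
    - {"offset": [-0.27, 0, 0.029], "roll": 0, "hand": 1}
    - {"offset": [-0.27, 0, 0.029], "roll": 0, "hand": 1}
    - {"offset": [-0.27, 0, 0.029], "roll": 0, "hand": 1}
    - {"offset": [-0.27, 0, 0.029], "roll": 0, "hand": 1}
    - {"offset": [-0.27, 0, 0.029], "roll": 0, "hand": 1}
    - {"offset": [-0.27, 0, 0.029], "roll": 0, "hand": 1}
    - {"offset": [-0.27, 0, 0.029], "roll": 0, "hand": 1}
    - {"offset": [0, 0, 0], "roll": 0, "hand": 1}
    - {"offset": [0, 0, 0], "roll": 0, "hand": 1}

```text
clock: 5.15
tool_pos: [0.5452, 0.0196, 0.1492]
orientation: [-0.507, -0.492, 0.493, 0.508]
contact_force: [-0.2, 0.4, -0.6]
gripper_width: 0.0425
```

```bash
python3 - <<'E'
from h import *
img,d,K,Rc,e=cam('wrist');s=ctrl.state();print(s['tool_pos'].round(4));save('w4',img)
P=cloud(d,K,Rc,e);hsv=cv2.cvtColor(img,cv2.COLOR_RGB2HSV)
near=(d>0)&(np.hypot(P[...,0]-.545,P[...,1]+.051)<.055)
dk=(near&(hsv[...,2]<75)).astype(np.uint8)
kk,l,st,ce=cv2.connectedComponentsWithStats(dk,connectivity=4)
for i in range(1,kk):
    if st[i,4]>300:
        cs=max(cv2.findContours((l==i).astype(np.uint8),0,1)[0],key=len);el=cv2.fitEllipse(cs)
        print('dark',st[i],np.round(el,1) if 0 else el,plane(el[0],.042,K,Rc,e).round(4))
fl=near&(abs(P[...,2]-.036)<.002);print('floor',np.round(P[fl].mean(0),4),fl.sum())
br=near&(abs(P[...,2]-.042)<.002)
print('block',br.sum(),cv2.minAreaRect(P[br][:,:2].astype(np.float32)))
kn=(d>0)&(np.hypot(P[...,0]-.548,P[...,1]-.078)<.03)&(abs(P[...,2]-.082)<.004)
if kn.any():
    c=np.argwhere(kn).mean(0)[::-1];print('knob',kn.sum(),c,plane(c,.082,K,Rc,e))
E
```

```text
[0.5454 0.0213 0.1493]
dark [147 134  95  19 951] ((192.18954467773438, 144.2431182861328), (18.558704376220703, 92.80049896240234), 89.3943099975586) [ 0.4948 -0.044   0.042 ]
dark [ 160  179   62   60 2877] ((190.71388244628906, 208.73263549804688), (56.66129684448242, 62.878074645996094), 119.36399841308594) [ 0.5414 -0.0505  0.042 ]
dark [    0   254   243   166 17548] ((137.88343811035156, 361.8451232910156), (113.81151580810547, 261.0343322753906), 57.099788665771484) [ 0.6775 -0.1118  0.042 ]
floor [ 0.5435 -0.0421  0.0356] 4338
block 8266 ((0.5440962910652161, -0.05253548175096512), (0.08455245196819305, 0.08443628996610641), 88.3581314086914)
knob 897 [378.93756968 230.393534  ] [0.54629908 0.07656258 0.082     ]
```

View pics/w4.png

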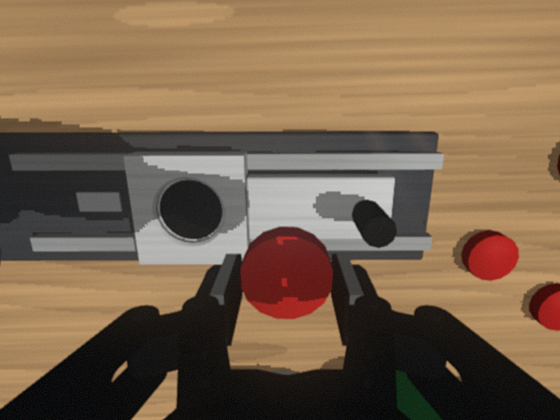

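The nest shows as a clear circle at (190,209), block centred at about (191,208), knob top near (379,230). I'll shift over the nest and lower to just above it.

carry_out:
  series:
    - {"offset": [-0.24, 0, 0.013], "roll": 0, "hand": 1}
    - {"offset": [-0.24, 0, 0], "roll": 0, "hand": 1}
    - {"offset": [0, 0.25, 0], "roll": 0, "hand": 1}
    - {"offset": [0, 0.22, 0], "roll": 0, "hand": 1}
    - {"offset": [0, 0, 0], "roll": 0, "hand": 1}
    - {"offset": [0, 0, 0], "roll": 0, "hand": 1}

```text
clock: 5.8
tool_pos: [0.5418, -0.0493, 0.0791]
orientation: [-0.505, -0.494, 0.494, 0.506]
contact_force: [0.7, 0.6, -0.4]
gripper_width: 0.0421
```

```bash
python3 - <<'E'
from h import *
img,d,K,Rc,e=cam('wrist');s=ctrl.state();print(s['tool_pos'].round(4),s['contact_force'])
P=cloud(d,K,Rc,e)
near=(d>0)&(np.hypot(P[...,0]-.543,P[...,1]+.052)<.065)
br=near&(abs(P[...,2]-.042)<.002);print('block',br.sum(),cv2.minAreaRect(P[br][:,:2].astype(np.float32)))
i2=cam('side')[0];i3=cam('scene')[0]
f=lambda im:cv2.resize(im,(400,300),interpolation=cv2.INTER_CUBIC)
save('e',np.vstack([np.hstack([f(img),f(i2[130:235,275:415])]),np.hstack([f(i3[140:260,110:270])]*2)]))
E
python3 tilt.py
```

```text
[ 0.5426 -0.0496  0.0801] [ 0.30617315 -0.4725717  -0.15755868]
block 10304 ((0.5442516803741455, -0.05264057219028473), (0.08436445891857147, 0.08476990461349487), 88.29302978515625)
n 6752 min [-0.021   0.007  -0.0229] max [0.0213 0.0245 0.0204]
slopes x,z [-0.008  0.099  0.011]
-0.024 0.0113
-0.018 0.0095
-0.012 0.0092
-0.006 0.0091
-0.0 0.0091
0.006 0.0092
0.012 0.0107
0.018 0.0152
```

View pics/e.png

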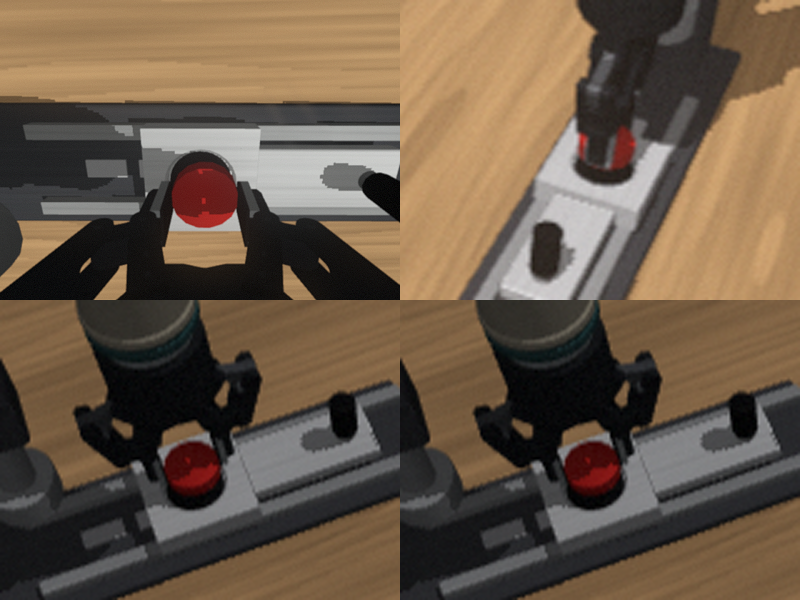

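The disc is just above the hole and about 3 mm off along the rail. I'll correct that and lower it into the nest mouth.

carry_out:
  series:
    - {"offset": [-0.021, 0, -0.006], "roll": 0, "hand": 1}
    - {"offset": [0, 0.04, 0], "roll": 0, "hand": 1}
    - {"offset": [0, 0.03, 0], "roll": 0, "hand": 1}
    - {"offset": [0, 0.03, 0], "roll": 0, "hand": 1}
    - {"offset": [0, 0, 0], "roll": 0, "hand": 1}
    - {"offset": [0, 0, 0], "roll": 0, "hand": 1}

```text
clock: 6.6
tool_pos: [0.5423, -0.0542, 0.064]
orientation: [-0.506, -0.493, 0.494, 0.507]
contact_force: [0.0, -0.0, -0.1]
gripper_width: 0.0422
```

carry_out:
  series:
    - {"offset": [0, 0.01, 0], "roll": 0, "hand": 1}
    - {"offset": [0, 0, 0], "roll": 0, "hand": 1}
    - {"offset": [0, 0, 0], "roll": 0, "hand": 0.42}
    - {"offset": [0, 0, 0], "roll": 0, "hand": 0.35}
    - {"offset": [0, 0, 0], "roll": 0, "hand": 0.25}
    - {"offset": [0, 0, 0], "roll": 0, "hand": 0.25}
    - {"offset": [0, -0.1, 0], "roll": 0, "hand": 0.25}
    - {"offset": [0, -0.3, 0], "roll": 0, "hand": 0.25}
    - {"offset": [0, -0.3, 0], "roll": 0, "hand": 0.25}
    - {"offset": [0, 0, 0], "roll": 0, "hand": 0.25}

```text
clock: 7.6
tool_pos: [0.5463, -0.0544, 0.1733]
orientation: [0.509, 0.496, -0.491, -0.504]
contact_force: [0.1, -0.5, -0.2]
gripper_width: 0.0641
```

```bash
cat > seat.py <<'E'
from h import *
import sys
img,d,K,Rc,e=cam('wrist');s=ctrl.state();print(s['tool_pos'].round(4))
P=cloud(d,K,Rc,e);hsv=cv2.cvtColor(img,cv2.COLOR_RGB2HSV)
m=((hsv[...,0]<8)|(hsv[...,0]>172))&(hsv[...,1]>130)&(hsv[...,2]>30)&(d>0)&(P[...,1]<.12)&(P[...,2]<.07)
q=P[m];t=q[q[:,2]>.048];print(len(q),'ext',q.min(0),q.max(0));c=cv2.minEnclosingCircle(t[:,:2].astype(np.float32));print('disc',c)
f=t[np.hypot(*(t[:,:2]-c[0]).T)<.012];A=np.c_[f[:,:2]-c[0],np.ones(len(f))];print('plane',np.linalg.lstsq(A,f[:,2],rcond=None)[0].round(4))
near=(d>0)&(np.hypot(P[...,0]-c[0][0],P[...,1]-c[0][1])<.065)&(abs(P[...,2]-.042)<.002)
print('block',cv2.minAreaRect(P[near][:,:2].astype(np.float32)))
kn=(d>0)&(np.hypot(P[...,0]-c[0][0],P[...,1]-c[0][1]-.13)<.03)&(abs(P[...,2]-.082)<.004)
if kn.any():
    u=np.argwhere(kn).mean(0)[::-1];print('knob',kn.sum(),u,plane(u,.082,K,Rc,e))
save(sys.argv[1],img)
E
python3 seat.py w5
```

```text
[ 0.5447 -0.0544  0.1709]
2387 ext [ 0.52187407 -0.07551847  0.03550876] [ 0.56869341 -0.03110265  0.05335284]
disc ((0.5436155796051025, -0.05438139662146568), 0.02170502208173275)
plane [ 0.0005 -0.0046  0.0512]
block ((0.5441139340400696, -0.0524679496884346), (0.08422309160232544, 0.08409242331981659), 88.42214965820312)
knob 768 [477.10677083 212.046875  ] [0.54647876 0.07574079 0.082     ]
```

View pics/w5.png

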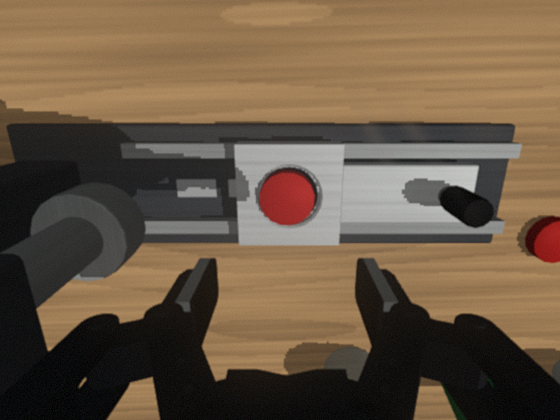

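The blank is seated: seen at (288,197), top 51–52 mm, flat, within the nest clearance of the block centre. I'll go over the knob and also estimate how far the notch is from the base-plate end.

carry_out:
  series:
    - {"offset": [0.292, 0, 0.003], "roll": 0, "hand": 0.25}
    - {"offset": [0.292, 0, 0.003], "roll": 0, "hand": 0.25}
    - {"offset": [0.292, 0, 0.003], "roll": 0, "hand": 0.25}
    - {"offset": [0, 0, 0], "roll": 0, "hand": 0.25}
    - {"offset": [0, 0, 0], "roll": 0, "hand": 0.25}

```text
clock: 8.15
tool_pos: [0.5436, 0.0784, 0.1667]
orientation: [-0.505, -0.494, 0.495, 0.506]
contact_force: [-1.0, -0.6, -0.5]
gripper_width: 0.0642
```

```bash
python3 seat.py w6; python3 - <<'E'
from h import *
img,d,K,Rc,e=cam('wrist');P=cloud(d,K,Rc,e)
for x in(.52,.535,.55,.565):
    b=(d>0)&(abs(P[...,0]-x)<.004)&(P[...,1]>.09)&(P[...,1]<.2)&(P[...,2]<.035)
    q=P[b];h=q[q[:,2]>.008];print(x,len(h),'base end y',h[:,1].max() if len(h) else None,'z',np.median(h[:,2]) if len(h) else None, np.percentile(h[:,1],[95,99]) if len(h) else '')
E
```

```text
[0.5438 0.0765 0.1668]
2687 ext [ 0.52198273 -0.07527391  0.03501331] [ 0.56522415 -0.03190762  0.05347806]
disc ((0.5436466932296753, -0.05364445596933365), 0.02172948233783245)
plane [0.0033 0.0048 0.0513]
block ((0.5439735054969788, -0.05244359001517296), (0.08550363779067993, 0.08423113822937012), 88.73555755615234)
knob 751 [285.39014647 225.37416778] [0.54625065 0.07748999 0.082     ]
0.52 469 base end y 0.1390285948388081 z 0.021133556967627087 [0.1363174 0.1382165]
0.535 421 base end y 0.1389122814068435 z 0.011250602883825567 [0.1364831  0.13849387]
0.55 406 base end y 0.13812152823060037 z 0.011386096527466832 [0.13543351 0.13741223]
0.565 403 base end y 0.1382307168987989 z 0.011316624299791633 [0.13575709 0.13774801]
```

Base end at y≈0.138, so the ram is at y≈-0.172 and about 119 mm of push remains. I'll descend on the knob and grip it.

carry_out:
  series:
    - {"offset": [0, 0.25, -0.02], "roll": 0, "hand": 0.25}
    - {"offset": [0, 0.25, 0], "roll": 0, "hand": 0.25}
    - {"offset": [0, 0.17, 0], "roll": 0, "hand": 0.25}
    - {"offset": [0, 0, 0], "roll": 0, "hand": 0.25}
    - {"offset": [0, 0, 0], "roll": 0, "hand": 0.6}
    - {"offset": [0, 0, 0], "roll": 0, "hand": 0.7}
    - {"offset": [0, 0, 0], "roll": 0, "hand": 1}
    - {"offset": [0, 0, 0], "roll": 0, "hand": 1}
    - {"offset": [0, 0, 0], "roll": 0, "hand": 1}
  newtons: 40

```text
clock: 9.15
tool_pos: [0.5488, 0.0768, 0.069]
orientation: [0.507, 0.494, -0.493, -0.506]
contact_force: [-0.3, -1.6, 6.5]
gripper_width: 0.021
```

carry_out:
  series:
    - {"offset": [-0.02, -0.005, 0], "roll": 0, "hand": 1}
    - {"offset": [-0.05, 0, 0], "roll": 0, "hand": 1}
    - {"offset": [-0.07, 0, 0], "roll": 0, "hand": 1}
    - {"offset": [-0.07, 0, 0], "roll": 0, "hand": 1}
    - {"offset": [-0.07, 0, 0], "roll": 0, "hand": 1}
    - {"offset": [-0.07, 0, 0], "roll": 0, "hand": 1}
    - {"offset": [-0.07, 0, 0], "roll": 0, "hand": 1}
    - {"offset": [-0.07, 0, 0], "roll": 0, "hand": 1}
    - {"offset": [-0.05, 0, 0], "roll": 0, "hand": 1}
    - {"offset": [0, 0, 0], "roll": 0, "hand": 1}

```text
clock: 10.15
tool_pos: [0.5467, -0.0029, 0.069]
orientation: [0.507, 0.495, -0.492, -0.506]
contact_force: [0.5, 1.9, 3.4]
gripper_width: 0.0207
```

```bash
cat > fit.py <<'E'
from h import *
img,d,K,Rc,e=cam('wrist');s=ctrl.state();print(s['tool_pos'].round(4),s['contact_force'].round(2),s['gripper_width'])
P=cloud(d,K,Rc,e);hsv=cv2.cvtColor(img,cv2.COLOR_RGB2HSV)
m=((hsv[...,0]<8)|(hsv[...,0]>172))&(hsv[...,1]>130)&(hsv[...,2]>25)&(d>0)&(P[...,1]<.02)&(P[...,2]<.07)&(P[...,2]>.048)
if m.sum()>50:
    t=P[m];c=cv2.minEnclosingCircle(t[:,:2].astype(np.float32));print('disc',m.sum(),c,np.median(t[:,2]))
b=(d>0)&(abs(P[...,0]-.544)<.06)&(P[...,1]<.0)&(P[...,1]>-.3)&(abs(P[...,2]-.042)<.002)
print('block',b.sum(),cv2.minAreaRect(P[b][:,:2].astype(np.float32)))
import time;save('f%d'%int(s['clock']*100),img)
E
python3 fit.py
```

```text
[ 0.5466 -0.0033  0.069 ] [1.04 0.8  5.1 ] 0.02049012580614967
disc 3706 ((0.5411499738693237, -0.13399145007133484), 0.021882841363549232) 0.050506004280436764
block 11192 ((0.5436843633651733, -0.07975941151380539), (0.15712957084178925, 0.08488402515649796), 88.18826293945312)
```

Now 80 mm pushed, about 39 to go; approach to within ~10 mm.

carry_out:
  series:
    - {"offset": [-0.05, 0, 0], "roll": 0, "hand": 1}
    - {"offset": [-0.05, 0, 0], "roll": 0, "hand": 1}
    - {"offset": [-0.04, 0, 0], "roll": 0, "hand": 1}
    - {"offset": [-0.03, 0, 0], "roll": 0, "hand": 1}
    - {"offset": [-0.02, 0, 0], "roll": 0, "hand": 1}
    - {"offset": [0, 0, 0], "roll": 0, "hand": 1}

```text
clock: 10.8
tool_pos: [0.5459, -0.0303, 0.069]
orientation: [0.506, 0.495, -0.492, -0.506]
contact_force: [0.6, 4.5, 6.0]
gripper_width: 0.0206
```

carry_out:
  series:
    - {"offset": [-0.005, 0, 0], "roll": 0, "hand": 1}
    - {"offset": [-0.005, 0, 0], "roll": 0, "hand": 1}

```text
clock: 11.0
tool_pos: [0.5459, -0.0307, 0.069]
orientation: [-0.506, -0.495, 0.492, 0.506]
contact_force: [-0.2, 8.9, 6.4]
gripper_width: 0.0209
```

carry_out:
  series:
    - {"offset": [-0.005, 0, 0], "roll": 0, "hand": 1}
    - {"offset": [-0.005, 0, 0], "roll": 0, "hand": 1}

```text
clock: 11.2
tool_pos: [0.5459, -0.0316, 0.069]
orientation: [-0.506, -0.496, 0.492, 0.506]
contact_force: [0.5, 7.8, 6.3]
gripper_width: 0.0209
```

carry_out:
  series:
    - {"offset": [-0.005, 0, 0], "roll": 0, "hand": 1}
    - {"offset": [-0.005, 0, 0], "roll": 0, "hand": 1}

```text
clock: 11.4
tool_pos: [0.5459, -0.0331, 0.069]
orientation: [-0.506, -0.496, 0.492, 0.506]
contact_force: [0.7, 9.6, 5.8]
gripper_width: 0.0209
```

Resistance rose to about 9 N earlier than expected. I'll stop and measure where the slide and ram are.

```bash
python3 fit.py; python3 - <<'E'
from h import *
i2,d,K,Rc,e=cam('side');P=cloud(d,K,Rc,e)
i3,d3,K3,Rc3,e3=cam('scene');P3=cloud(d3,K3,Rc3,e3)
for n,D,Q in(('side',d,P),('scene',d3,P3)):
    h=(D>0)&(Q[...,0]>.44)&(Q[...,0]<.66)&(Q[...,1]<-.1)&(Q[...,1]>-.35)
    hd=h&(abs(Q[...,2]-.24)<.004); q=Q[hd];print(n,'head top',len(q),cv2.minAreaRect(q[:,:2].astype(np.float32)) if len(q) else '')
    b=(D>0)&(abs(Q[...,0]-.548)<.006)&(Q[...,1]>.09)&(Q[...,1]<.2)&(Q[...,2]>.007)&(Q[...,2]<.03);print('base end',np.percentile(Q[b][:,1],[90,99]) if b.any() else '')
f=lambda im:cv2.resize(im,(400,300),interpolation=cv2.INTER_CUBIC)
w=cam('wrist')[0]
save('g',np.vstack([np.hstack([f(i2[60:270,240:520]),f(i3[120:288,40:264])]),np.hstack([f(w),f(w[100:310,:280])])]))
E
```

```text
[ 0.5458 -0.0334  0.069 ] [0.29 8.46 5.09] 0.02067369136956075
disc 3687 ((0.540569007396698, -0.16338859498500824), 0.021655885502696037) 0.05049509277597347
block 11166 ((0.5429378747940063, -0.1114010438323021), (0.15318603813648224, 0.08512421697378159), 88.23416137695312)
side head top 247 ((0.5293615460395813, -0.21138504147529602), (0.1347803920507431, 0.02875124104321003), 88.48172760009766)
base end [0.13797314 0.139747  ]
scene head top 1518 ((0.5407935380935669, -0.21561820805072784), (0.13656280934810638, 0.05264192447066307), 88.10297393798828)
base end [0.13177722 0.13618426]
```

View pics/g.png

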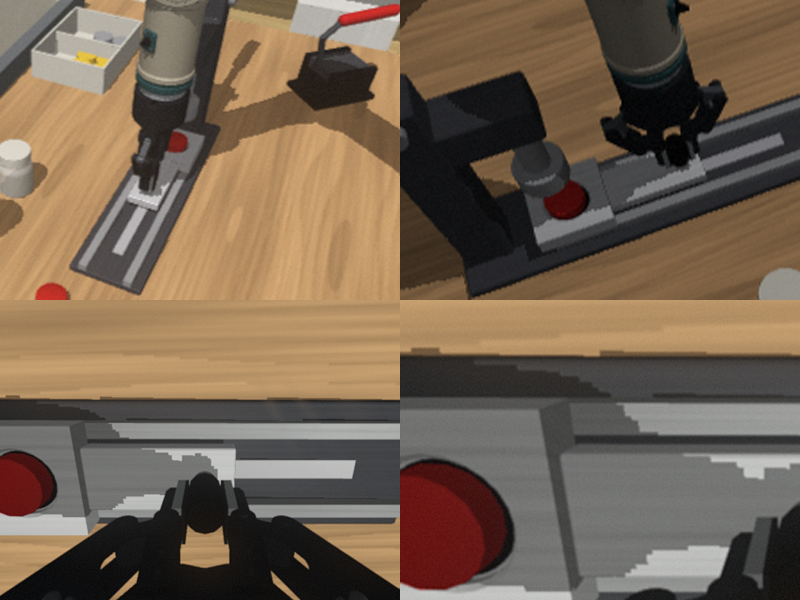

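The disc moved with the fingers, at y≈-0.163. Head front (-0.147) and base end (0.138) both put the ram at y≈-0.172, so the slide is still about 9 mm short. The gripper looks clear of the head. I'll go on in small steps, watching the force.

carry_out:
  series:
    - {"offset": [0, -0.006, 0], "roll": 0, "hand": 1}
    - {"offset": [0, 0, 0], "roll": 0, "hand": 1}

```text
clock: 11.8
tool_pos: [0.5458, -0.0335, 0.0691]
orientation: [-0.506, -0.496, 0.492, 0.506]
contact_force: [2.2, 8.3, -2.1]
gripper_width: 0.0211
```

carry_out:
  series:
    - {"offset": [-0.007, 0, 0], "roll": 0, "hand": 1}
    - {"offset": [0, 0, 0], "roll": 0, "hand": 1}

```text
clock: 12.0
tool_pos: [0.5458, -0.0353, 0.0691]
orientation: [-0.506, -0.495, 0.493, 0.506]
contact_force: [3.4, 6.5, -1.6]
gripper_width: 0.0211
```

carry_out:
  series:
    - {"offset": [-0.007, 0, 0], "roll": 0, "hand": 1}
    - {"offset": [0, 0, 0], "roll": 0, "hand": 1}

```text
clock: 12.2
tool_pos: [0.5457, -0.0372, 0.0691]
orientation: [0.506, 0.495, -0.493, -0.506]
contact_force: [2.6, 4.3, -1.7]
gripper_width: 0.021
```

The force is falling and the slide moves more than commanded, so the notch is now pulling. Continuing in 0.5–1 mm steps.

carry_out:
  series:
    - {"offset": [-0.005, 0, 0], "roll": 0, "hand": 1}
    - {"offset": [0, 0, 0], "roll": 0, "hand": 1}

```text
clock: 12.4
tool_pos: [0.5456, -0.0396, 0.0691]
orientation: [0.507, 0.494, -0.493, -0.506]
contact_force: [3.8, 1.2, -2.5]
gripper_width: 0.0207
```

carry_out:
  series:
    - {"offset": [-0.005, 0, 0], "roll": 0, "hand": 1}
    - {"offset": [0, 0, 0], "roll": 0, "hand": 1}

```text
clock: 12.6
tool_pos: [0.5456, -0.0412, 0.0691]
orientation: [0.507, 0.494, -0.493, -0.506]
contact_force: [4.9, 0.2, -3.4]
gripper_width: 0.0207
```

carry_out:
  series:
    - {"offset": [-0.005, 0, 0], "roll": 0, "hand": 1}
    - {"offset": [0, 0, 0], "roll": 0, "hand": 1}

```text
clock: 12.8
tool_pos: [0.5456, -0.0413, 0.0691]
orientation: [0.507, 0.494, -0.493, -0.506]
contact_force: [5.5, 1.8, -2.9]
gripper_width: 0.0206
```

carry_out:
  series:
    - {"offset": [-0.004, 0, 0], "roll": 0, "hand": 1}
    - {"offset": [0, 0, 0], "roll": 0, "hand": 1}
    - {"offset": [0, 0, 0], "roll": 0, "hand": 1}

```text
clock: 13.1
tool_pos: [0.5456, -0.0414, 0.0691]
orientation: [0.507, 0.494, -0.493, -0.506]
contact_force: [5.6, 2.5, -3.6]
gripper_width: 0.0208
```

```bash
python3 fit.py; python3 - <<'E'
from h import *
s=ctrl.state();print(s['contact_force'].round(2),s['tool_pos'].round(4),s['clock'])
i,d,K,Rc,e=cam('scene');P=cloud(d,K,Rc,e);hsv=cv2.cvtColor(i,cv2.COLOR_RGB2HSV)
bl=(abs(hsv[...,0].astype(int)-110)<15)&(hsv[...,1]>120)&(P[...,2]<.03)&(P[...,0]<.6)&(P[...,1]>.2)
print('blue',np.median(P[bl],0).round(3))
save('h',cv2.resize(i[120:288,40:264],(800,600),interpolation=cv2.INTER_CUBIC))
E
```

```text
[ 0.5456 -0.0414  0.0691] [ 5.18  2.33 -3.69] 0.020451196677285895
disc 3707 ((0.5409544706344604, -0.1707582026720047), 0.02194744162261486) 0.0505307412631055
block 11185 ((0.5425561666488647, -0.11712326109409332), (0.15882878005504608, 0.08489234000444412), 88.52181243896484)
[ 5.18  2.33 -3.69] [ 0.5456 -0.0414  0.0691] 13.15
blue [ 0.363  1.077 -0.245]
```

View pics/h.png

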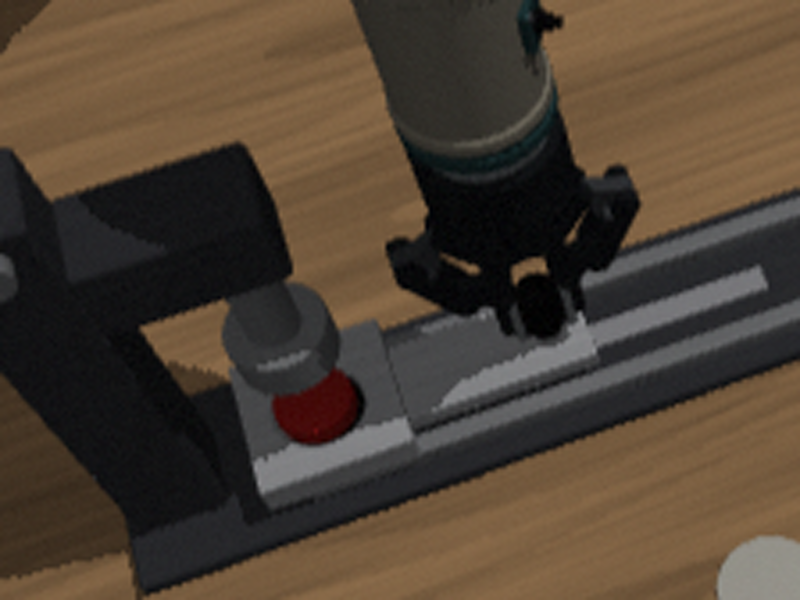

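The blank sits flat under the ram (picture (317,405)); position and force suggest we are at or just short of the notch middle. A couple of small steps will check for the far wall's resistance.

carry_out:
  series:
    - {"offset": [-0.004, 0, 0], "roll": 0, "hand": 1}
    - {"offset": [0, 0, 0], "roll": 0, "hand": 1}

```text
clock: 13.4
tool_pos: [0.5456, -0.0415, 0.0691]
orientation: [0.507, 0.494, -0.493, -0.506]
contact_force: [5.3, 4.2, -4.1]
gripper_width: 0.0207
```

carry_out:
  series:
    - {"offset": [-0.004, 0, 0], "roll": 0, "hand": 1}
    - {"offset": [0, 0, 0], "roll": 0, "hand": 1}

```text
clock: 13.6
tool_pos: [0.5456, -0.0415, 0.0691]
orientation: [0.506, 0.495, -0.493, -0.506]
contact_force: [5.2, 5.3, -3.5]
gripper_width: 0.0209
```

carry_out:
  series:
    - {"offset": [0, 0, 0], "roll": 0, "hand": 1}
    - {"offset": [0, 0, 0], "roll": 0, "hand": 1}
    - {"offset": [0, 0, 0], "roll": 0, "hand": 1}

```text
clock: 13.9
tool_pos: [0.5456, -0.0415, 0.0691]
orientation: [0.506, 0.495, -0.493, -0.506]
contact_force: [4.6, 4.3, -3.1]
gripper_width: 0.0206
```

The push is now 4–5 N, above the drag, and the slide has not moved: it is held in the notch. One quick bystander check, then I'll hand in.

```bash
python3 - <<'E'
from h import *
i,d,K,Rc,e=cam('scene');old=cv2.imread('pics/scene.png')[...,::-1]
for n,(u,v,r) in dict(blue=(341,125,16),glue=(378,241,30),cup=(320,262,32),jar=(256,290,28)).items():
    a=cv2.cvtColor(i,6+1)[v-r:v+r,u-r:u+r];b=cv2.cvtColor(np.ascontiguousarray(old),7)[v-r:v+r,u-r:u+r]
    print(n,cv2.phaseCorrelate(b.astype(np.float64),a.astype(np.float64)))
s=ctrl.state();print(s['tool_pos'],s['qd'].round(3),s['gripper_width'])
ctrl.hand_in()
E
```

```text
blue ((0.04858878849270276, -0.09785515682868962), 1.0160508713320282)
glue ((0.030970738801585185, -0.10373720994336466), 1.001441555817616)
cup ((0.019961602852085036, -0.03123206832932368), 0.981001386012927)
jar ((0.01674309841924071, -0.013921331546214333), 0.9831657751332606)
[ 0.5456099  -0.04152206  0.06910206] [ 0.001 -0.    -0.001  0.     0.    -0.001 -0.001] 0.020711143442668358
the job is handed in; nothing more can be done
```

The job is handed in at about 14 s on the robot's clock. The red blank is in the nest, and the slide is pushed in to the notch with the gripper still holding the knob.

- **Blank:** I took the left-most of the four red discs and let it go in the nest at about 0.03 m of slide travel. It looked flat, with its top at 51–52 mm, and sat 1–2 mm off the block's centre.
- **Notch:** The push force rose to about 9 N before the notch, which I did not expect. It then fell to about 0 as the slide jumped ahead. After that the slide stayed put at TCP y = -0.0415 m while I held a 4–5 N push.
- **Travel:** From camera positions I put the travel at about 0.148–0.150 m, good to about 2 mm. The low end of that estimate is close to the 0.147 m limit, so the force readings are my main evidence that the slide is in the notch.
- **Bystanders:** The blue blank, glue bottle, pen cup and jar moved less than about 0.1 pixel in the scene camera. My first check of the blue blank picked up the wrong pixels and was useless, so I replaced it with this image comparison.

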